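# Log a sample with the touch reader, then stopper its vial in the guarded hand press

## Robot

A 6-joint arm with a two-finger parallel gripper is mounted at the origin on a cart in front of the work surface, level with it; the furniture and walls round the work are solid. World frame = base frame: x ahead of the robot, y to its left, z up, the work surface at z = 0. Lengths are in m, angles in rad, forces in N, time in s.
With the tool pointing down it reaches from about 0.4 to 0.925 m from the base axis. Payload 3.4 kg.
Tool frame: the origin (TCP) lies at the very end of the fingers, on their centre line; the grasp point (between the pads) lies grip_depth behind it (grip_depth is the distance from the TCP to the grasp point, in m); z points along the fingers, y is the line along which they close (so a half turn about z gives the same grasp; the last joint's range is limited). The gripper opens to 85 mm and grips with 20 to 120 N. Pads are 22 mm wide; open, the fingers measure 114 mm over their backs; the gripper's body (76 mm by 85 mm) begins 54 mm behind the grasp point. The pads swing forward as they close: fully open they stand 13 mm farther back than shut.
Start: joints at [1.149, 0.307, 1.506, -0, 1.328, -0.073], TCP at [0.197, 0.54, 0.205] pointing down, gripper open.
Joint ranges: [-3.12, 3.12], [-1.05, 2.28], [0.14, 2.33], [-1.42, 4.57], [0.1, 2.73], [-2.68, 2.68]. Speed limits (rad/s): [2.57, 2.57, 3.14, 3.14, 3.14, 3.14].

## Interface

Orientations are given as a unit quaternion [x, y, z, w].
In Python, from cell import read_state, read_camera, hand_in, grip_depth gives the robot as it stands.
- The arm moves only by the tool drive_tool, never from a script. Its argument "commands" is a list of rows, each a list of 3 entries, a list of its own where there are three numbers: the turn, a rotation vector about the world's x, y, z in rad, then the shift along the world's x, y, z in mm, then the opening, from 0 (shut) to 1 (fully open). In form: [[[rx, ry, rz], [x, y, z], gripper], ...]. A call has 1 to 20 rows; each row is the pose to reach, as a shift and turn from the pose commanded when the call began; what a row does not reach only later rows make up. A row lasts 1/10 s, in which the tool goes at most 50 mm and 8.59 degrees, less where a joint would pass 70% of its speed; a pose out of reach is approached as far as the arm can. A call with a gripper value outside its range is refused whole. The fingers move at their own pace and stop on an object; "newtons" is the grip in N (left out, the last holds). Time passes only in rows, so rows that repeat a pose let the fingers close. It gives the time, the measured TCP pose, the force, the opening and the grip force at its end, in the units of the state.
- read_state(): the state, without advancing time (a new reading comes with each control period).
- read_camera(name): name is "side" or "top" or "wrist"; returns a dict with "image" (384x512x3 uint8, blue, green, red), "depth" (384x512 float32, m along the optical axis (not along the pixel's ray), 0 where there is no reading), "mtx" (3x3 intrinsics, pixels), "cam_to_world" (4x4, takes a point from camera to world coordinates). Camera axes: x right, y down, z forward; pixel columns grow to the right and rows downward; lengths in m; the calibration is good to about 2 mm. A picture is of the moment at which its call begins.
- hand_in(): hands the job in; it is judged then, once.
The state is a dict: "t": time; "joint_positions": joint angles; "dq": joint speeds; "joint_efforts": joint torques, N m; "position": TCP position; "tcp_rot": TCP orientation; "contact_force": force on the tool from outside, world axes, zero at the start; "torque": the same for the moment, N m; "finger_gap": finger opening in m; "gripper_force": force on a finger pad.
Only numpy, scipy, OpenCV 4.12 (cv2) and the standard library are available. Lean on these libraries where they do the work, as an engineer would, in place of code of your own. Each camera call takes 0.05 s, during which the arm holds its last target. There are 200 camera calls.

## Task

Take the pen-shaped reader out of its stand and touch its sprung tip for about half a second to the round steel contact button on the aluminium sample block, then likewise to the one on the base of the hand press, and put the reader back, fully home in its stand, and let go of it. Then push the safety catch on top of the press well back, and pull the press lever down by its black cross grip until the stopper of the vial in the press is fully home. The lever springs back if released, so finish while still holding it down, with the catch still back; leave the other things standing where they are.

Things in the scene. Friction and masses are not known exactly. Their poses are not given: they have to be found in the camera images.
- reader_grip (a point): Grip centre of the loose pen-shaped touch reader (about 60 g, 133 mm long, upright in its stand at the start); z up along the pen. Grip: black square bar 18 x 18 mm, faces normal to this point's x and y, reaching 27 mm up and 31 mm down from here. Below it a collar 26 mm wide (its underside 37 mm below here), then a round 15 mm barrel.
- reader_tip (a point): Lower end of the reader's steel tip, an 8 mm plunger on the pen's axis, 103 mm below the grip centre when free. It is sprung: it yields up to 6 mm, with 0.8 N at first and 3.2 N at the end. A touch counts with more than 0.4 N and this point within 8.5 mm of the button's centre.
- stand_mouth (a point): Centre of the mouth of the hole in the fixed reader stand (grey block 46 x 46 mm on a black foot 95 x 80 mm), on its top face, 84 mm above the table; z up. Hole 20 mm wide, 3 mm chamfer, 70 mm deep; the reader's collar rests on the top face, so when home the grip centre is 37 mm above here. Stand and sample block stand to the left of the press, in either order.
- block_tag: Contact button on the fixed aluminium sample block (110 x 80 x 30 mm; three capped vials stand behind the button, tops 57 mm above the table). Steel disc 17 mm in diameter, 6 mm high, in a flat black rim; origin at the centre of its underside, so the face to touch is 6 mm above it (36 mm above the table). z up.
- press_tag: The same kind of button (17 mm disc, 6 mm high, origin under its centre, face 28 mm above the table) on an ear at the front left of the press's base.
- press: The fixed grey hand press: base 225 x 135 mm, 22 mm high, with an ear at its front left, column at the back, head 62 mm wide, its top 212 mm above the table, its front 54 mm ahead of the lever axis. Origin on the table under the lever's axis, in the middle of its width; x to the back of the press (away from the robot), y to its left, z up. The lever is on its right side (-y).
- press_catch (a joint): Safety catch angle, rad: 0 = forward, its tooth between two lugs of the lever's hub, so that the lever cannot turn (0.06 rad of play); from about 0.3 it is clear, 0.90 = stop, fully back. Well back means 0.45 or more. A stiff hinge, it stays where it is left. Axis along the press's y, 48 mm behind the lever axis, 198 mm above the table.
- catch_tab (a point): Point on the front face of the catch's upright thumb tab, a dark steel plate 6 mm thick across the top of the press head, 260 mm above the table at the start. The plate reaches 10 mm up, 34 mm down, 22 mm left and 44 mm right of here; the head's top is 48 mm below. Pushed along the press's +x (a few N) it tips back. The point turns with the catch, whose axis is 62 mm below and 7 mm behind it.
- press_lever (a joint): Lever angle, rad: 0 = up at rest (arm 60 degrees above level, leaning toward the robot), growing as the grip is pulled toward the robot and down; 1.05 = level, 1.10 = stop. The ram goes down 22 mm per rad, meets the stopper at about 0.6 and has it home at about 0.95. A spring returns it: 5 to 8 N at the grip all the way.
- lever_grip (a point): Middle of the lever's black round cross grip, 14 mm in diameter, 76 mm long, level along the press's y (38 mm to each side of here; the lever arm joins at its left end). It moves on a circle of 130 mm radius about point lever_axis, from 293 mm above the table at rest to about 190 mm at the end. It may turn in the jaws.
- lever_axis (a point): Point on the lever's axis, fixed to the press, in the same upright plane as lever_grip, 180 mm above the table; axes as the press's. From here the grip lies toward the press's -x, at (60 degrees minus the lever angle) above level.
- stopper (a joint): How far the black rubber stopper is pushed into the vial, m: 0 to 0.0015 at the start, 0.008 = home, its flange on the vial's lip. About 7 N of friction; it stays where it is pushed.
- vial: Amber glass vial, 24 mm wide, 48 mm high, standing loose in the 12 mm high nest under the ram, the stopper started in its neck. Origin at the centre of its underside. It stays there.
- media_bottle: Amber bottle, 52 mm wide, 104 mm high, a bystander; origin under its centre.
- oil_vial: Small capped vial, 28 mm wide, 57 mm high, a bystander.
- bench_timer: White bench timer, 66 x 42 x 50 mm, a bystander.
- foam_plug: Black foam plug, 41 mm wide, 21 mm high, a bystander.
- note_pad: Small note pad, 108 x 70 x 10 mm, a bystander.
- marker: Marker pen lying down, 131 mm long, a bystander.
- forceps: Steel forceps lying down, 131 mm long, a bystander.

How it is judged:
By the outcome, as a careful person would: the job done as asked, in the order asked, and still so for the second after the job is handed in, while the arm keeps its last pose, push and grip.
It also fails if it takes over 69 s, if anything falls off the work surface, if the arm or the gripper's body presses on something with over 40 N, if the wrist force passes 120 N, or if a joint passes its speed limit or range.

## Working session

There is one attempt and no reset: what is moved stays moved. The work goes in short steps, Python scripts to look and compute and a tool call to move; the robot and the scene stay as the last step left them, time stands still between calls to the robot, and variables do not carry over. Pictures are saved under pics/ and viewed, at most 10 in all, crops included, and the job is handed in when it is done.

Besides the shell and the picture viewer there is one more tool, called after ">>>" by a JSON object that holds its "fn" and its "kwargs", one argument or row to a line. drive_tool: Moves the arm, as the interface text tells. Its arguments: {"type":"object","properties":{"commands":{"type":"array"},"newtons":{"type":"number"}},"required":["commands"]}

```bash
mkdir -p pics; cat > h.py <<'E'
import numpy as np, cv2, pickle
from cell import read_state, read_camera, hand_in, grip_depth
def grab(n,tag):
    c=read_camera(n); cv2.imwrite(f'pics/{tag}.png',c['image']); pickle.dump(c,open(f'{tag}.pkl','wb')); return c
def cloud(c):
    d=c['depth'];v,u=np.mgrid[:d.shape[0],:d.shape[1]];K=c['mtx']
    P=np.stack([(u-K[0,2])*d/K[0,0],(v-K[1,2])*d/K[1,1],d],-1)
    T=c['cam_to_world'];W=P@T[:3,:3].T+T[:3,3];W[d==0]=np.nan;return W
E
python3 - <<'E'
from h import *
print(grip_depth, read_state())
a=grab('top','top0');b=grab('side','side0')
cv2.imwrite('pics/both.png',np.vstack([a['image'],b['image']])[:,:] if 0 else a['image'])
for c in(a,b): print(c['mtx'],c['cam_to_world'])
E
```

```text
0.0187 {'t': 0.0, 'joint_positions': array([ 1.14849526e+00,  3.07604747e-01,  1.50770069e+00,  2.09851736e-05,
        1.32840893e+00, -7.35320379e-02]), 'dq': array([ 2.28288635e-03, -1.40694192e-04,  1.06823683e-04, -7.78761911e-04,
        4.33881213e-05,  2.55087938e-04]), 'joint_efforts': array([ 2.53053477e-04, -4.57555854e+01, -2.51919776e+01, -1.37168959e-04,
        1.36485437e-02, -1.97101258e-06]), 'position': array([0.19621721, 0.53966483, 0.20435263]), 'tcp_rot': array([ 1.73504415e-01,  9.84832520e-01, -1.02592499e-03, -2.70190393e-04]), 'contact_force': array([-0.41115698,  0.17922669, -0.13422254]), 'torque': array([0.00731569, 0.03422681, 0.03045832]), 'gripper_force': 0.0, 'finger_gap': 0.08534802453300257}
[[441.44340137   0.         258.05932981]
 [  0.         441.44340137 190.60447808]
 [  0.           0.           1.        ]] [[ 0.00820761 -0.9912487   0.13175223  0.34344308]
 [-0.99984923 -0.01015128 -0.01408764 -0.06173111]
 [ 0.01530181 -0.13161674 -0.99118257  1.58597054]
 [ 0.          0.          0.          1.        ]]
[[385.11372826   0.         259.71006561]
 [  0.         385.11372826 196.08718281]
 [  0.           0.           1.        ]] [[-0.99864445 -0.04351815  0.02855578  0.50284474]
 [-0.04602353  0.48200644 -0.87495807  0.9404536 ]
 [ 0.02431249 -0.87508626 -0.48335591  0.73051332]
 [ 0.          0.          0.          1.        ]]
```

View pics/top0.png

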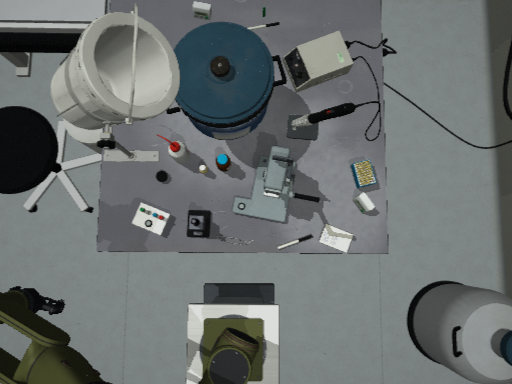

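View pics/side0.png

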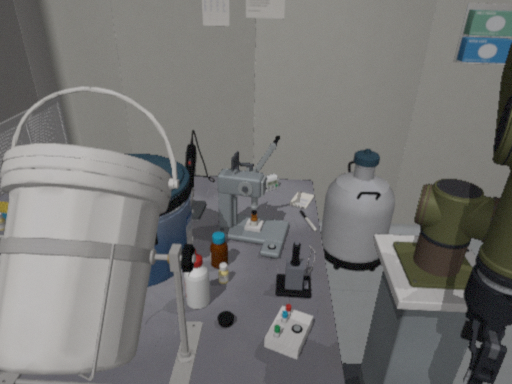

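Top view: stand at (199,223), sample block (152,218) with its button near (150,228), press at (272,190), press button (241,206), lever grip black bar (305,197), catch near (283,180). The side view agrees; pot and bucket are behind. Next: measure from the top depth.

```bash
python3 - <<'E'
from h import *
c=pickle.load(open('top0.pkl','rb'));W=cloud(c)
for n,(u,v) in dict(reader=(195,219),readerb=(199,222),blk=(152,218),blkb=(150,228),ptag=(241,206),head=(272,190),catch=(283,180),gripL=(298,196),gripR=(316,199),pot=(220,66),bucket=(120,60),bottle=(223,161),redbottle=(175,148)).items(): print(n,W[v,u].round(3))
I=c['image'][130:255,125:335]
cv2.imwrite('pics/topc.png',cv2.resize(I,None,fx=3.8,fy=3.8,interpolation=cv2.INTER_CUBIC))
E
```

```text
reader [0.44  0.123 0.141]
readerb [0.433 0.115 0.094]
blk [0.45  0.289 0.027]
blkb [0.414 0.295 0.025]
ptag [ 0.496 -0.024  0.021]
head [ 0.529 -0.125  0.207]
catch [ 0.56  -0.159  0.215]
gripL [ 0.499 -0.197  0.301]
gripR [ 0.492 -0.251  0.296]
pot [0.887 0.037 0.323]
bucket [0.944 0.367 0.225]
bottle [0.641 0.038 0.104]
redbottle [0.674 0.194 0.152]
```

View pics/topc.png

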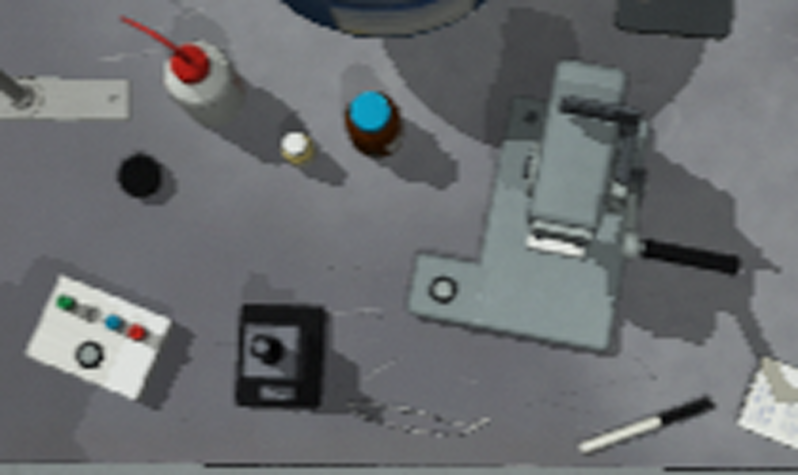

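```bash
cat >> h.py <<'E'
def hit(c,u,v,z):
    K=c['mtx'];T=c['cam_to_world'];d=T[:3,:3]@[(u-K[0,2])/K[0,0],(v-K[1,2])/K[1,1],1];o=T[:3,3]
    return o+d*(z-o[2])/d[2]
E
python3 - <<'E'
from h import *
c=pickle.load(open('top0.pkl','rb'))
for n,(X,Y,z) in dict(reader=(265,347,.148),btag=(89,354,.036),ptag=(443,289,.028),gL=(645,250,.293),gR=(738,265,.293),cL=(562,103,.27),cR=(640,118,.27),baseFR=(608,352,.022),baseFL=(410,312,.022),bFL=(25,355,.03),bFR=(137,399,.03)).items():
    print(n,hit(c,125+X/3.8,130+Y/3.8,z).round(3))
E
```

```text
reader [0.432 0.123 0.148]
btag [0.431 0.298 0.036]
ptag [ 0.495 -0.026  0.028]
gL [ 0.501 -0.189  0.293]
gR [ 0.49  -0.261  0.293]
cL [ 0.622 -0.125  0.27 ]
cR [ 0.61  -0.187  0.27 ]
baseFR [ 0.438 -0.18   0.022]
baseFL [0.473 0.005 0.022]
bFL [0.43  0.359 0.03 ]
bFR [0.39  0.254 0.03 ]
```

>>> {"fn": "drive_tool", "kwargs": {
  "commands": [
    [[0,0,0.05],[25,-40,40],1],
    [[0,0,0.1],[50,-80,95],1],
    [[0,0,0.15],[74,-120,95],1],
    [[0,0,0.2],[98,-160,95],1],
    [[0,0,0.25],[120,-200,95],1],
    [[0,0,0.3],[144,-240,95],1],
    [[0,0,0.35],[168,-280,95],1],
    [[0,0,0.35],[190,-320,95],1],
    [[0,0,0.35],[212,-360,95],1],
    [[0,0,0.35],[225,-395,95],1],
    [[0,0,0.35],[236,-417,95],1],
    [[0,0,0.35],[236,-417,95],1],
    [[0,0,0.35],[236,-417,95],1]
  ]
}}

```text
t: 1.4
position: [0.4322, 0.1233, 0.2999]
tcp_rot: [0.0, 1.0, 0.0, -0.001]
contact_force: [0.7, -0.0, 0.0]
finger_gap: 0.0852
gripper_force: 0.0
```

```bash
python3 - <<'E'
from h import *
from scipy.spatial.transform import Rotation as R
s=read_state();print(s['t'],s['position'],s['contact_force'],R.from_quat(s['tcp_rot']).as_matrix().round(3))
c=grab('wrist','w1');print(c['mtx'],c['cam_to_world'].round(3))
E
```

```text
1.4 [0.43220057 0.12325013 0.299919  ] [ 0.69358979 -0.0095456   0.00390727] [[-1.     0.001 -0.001]
 [ 0.001  1.     0.001]
 [ 0.001  0.001 -1.   ]]
[[267.74382528   0.         256.38800517]
 [  0.         267.74382528 192.13972368]
 [  0.           0.           1.        ]] [[ 0.002  0.948  0.318  0.35 ]
 [ 1.    -0.002  0.001  0.123]
 [ 0.001  0.318 -0.948  0.468]
 [ 0.     0.     0.     1.   ]]
```

View pics/w1.png

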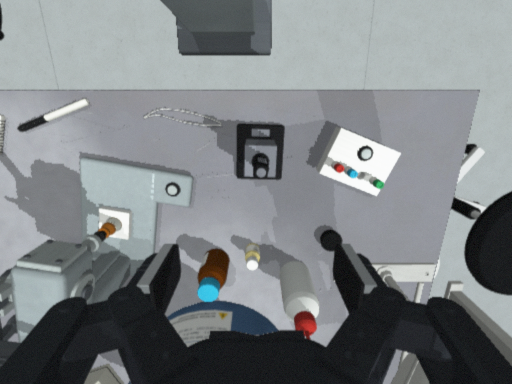

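Wrist view: reader/stand at (260,155), press button (172,190), block button (365,153). Zooming on the reader.

```bash
python3 - <<'E'
from h import *
c=pickle.load(open('w1.pkl','rb'));W=cloud(c)
print('ptag',hit(c,172,190,.028).round(4),'btag',hit(c,365,153,.036).round(4))
z=W[...,2]
for n,(u0,u1,v0,v1,a,b) in dict(readertop=(225,295,115,190,.135,.16),grip=(225,295,115,190,.1,.16),stand=(225,295,115,190,.078,.09)).items():
    m=(z[v0:v1,u0:u1]>a)&(z[v0:v1,u0:u1]<b);P=W[v0:v1,u0:u1][m];print(n,m.sum(),np.median(P,0).round(4),P.min(0).round(4),P.max(0).round(4))
a=cv2.resize(c['image'][115:190,225:300],(600,600),interpolation=cv2.INTER_CUBIC)
cv2.imwrite('pics/w1c.png',np.clip(a.astype(float)*1.8+15,0,255))
E
```

```text
ptag [ 0.4931 -0.0224  0.028 ] btag [0.428  0.2999 0.036 ]
readertop 216 [0.429  0.129  0.1475] [0.4212 0.1191 0.1356] [0.4405 0.1379 0.1521]
grip 298 [0.4266 0.1282 0.1464] [0.4209 0.1187 0.1   ] [0.4405 0.1382 0.1521]
stand 680 [0.4234 0.1287 0.0837] [0.4076 0.1051 0.078 ] [0.4554 0.152  0.0899][ WARN:0@0.415] global loadsave.cpp:1063 imwrite_ Unsupported depth image for selected encoder is fallbacked to CV_8U.
```

View pics/w1c.png

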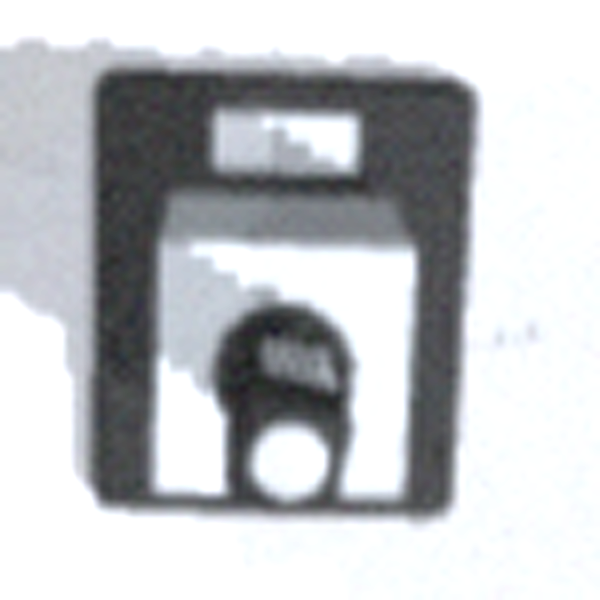

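```bash
python3 - <<'E'
from h import *
c=pickle.load(open('w1.pkl','rb'));W=cloud(c)
print(hit(c,225+289/8-.5,115+460/8-.5,.149).round(4))
for a,b in((.095,.115),(.115,.14),(.14,.155)):
    Q=W[115:190,225:300].reshape(-1,3);Q=Q[(Q[:,2]>a)&(Q[:,2]<b)]
    print(len(Q),np.round(Q[np.argsort(Q[:,1])][::max(1,len(Q)//14)],4).tolist())
Q=W[150:200,340:390].reshape(-1,3)
# stand top edges
Q=W[115:190,225:300].reshape(-1,3);Q=Q[(Q[:,2]>.08)&(Q[:,2]<.0865)]
print(cv2.minAreaRect((Q[:,:2]*1e3).astype(np.float32)))
E
```

```text
[0.4307 0.1286 0.149 ]
39 [[0.4351, 0.1186, 0.0972], [0.434, 0.1188, 0.1139], [0.4281, 0.1202, 0.1092], [0.4232, 0.1216, 0.1062], [0.4215, 0.1229, 0.1011], [0.4217, 0.1243, 0.1139], [0.4215, 0.1243, 0.1011], [0.4212, 0.1257, 0.1027], [0.4217, 0.127, 0.1072], [0.4221, 0.1283, 0.1117], [0.422, 0.1285, 0.0985], [0.4217, 0.1297, 0.1071], [0.4222, 0.131, 0.1114], [0.4228, 0.1324, 0.1084], [0.4232, 0.1337, 0.1134], [0.4234, 0.1341, 0.0987], [0.4231, 0.1352, 0.1071], [0.4232, 0.1364, 0.113], [0.425, 0.1378, 0.1111], [0.4254, 0.1384, 0.0958]]
60 [[0.4337, 0.1189, 0.1207], [0.4276, 0.1203, 0.1239], [0.4227, 0.1216, 0.128], [0.4217, 0.1229, 0.133], [0.4216, 0.1242, 0.1335], [0.4209, 0.1255, 0.1303], [0.4215, 0.1267, 0.1339], [0.4219, 0.128, 0.1318], [0.4221, 0.1293, 0.1308], [0.4225, 0.1306, 0.1292], [0.423, 0.1318, 0.133], [0.4228, 0.1329, 0.1395], [0.4236, 0.1343, 0.1361], [0.4237, 0.1356, 0.1356], [0.4243, 0.137, 0.1328]]
206 [[0.4328, 0.1191, 0.1406], [0.4278, 0.1204, 0.1451], [0.4375, 0.1229, 0.1472], [0.4337, 0.1241, 0.152], [0.4212, 0.1242, 0.1409], [0.4227, 0.1254, 0.1457], [0.4225, 0.1266, 0.1464], [0.4347, 0.1278, 0.1483], [0.4318, 0.129, 0.1495], [0.4367, 0.1303, 0.1502], [0.4344, 0.1315, 0.1495], [0.4342, 0.1327, 0.15], [0.4237, 0.134, 0.1467], [0.4301, 0.1352, 0.1465], [0.4289, 0.1365, 0.1462]]
((431.57208251953125, 128.7567138671875), (45.95543670654297, 46.567996978759766), 88.14720153808594)
```

>>> {"fn": "drive_tool", "kwargs": {
  "commands": [
    [[0,0,-0.1],[-1,5.5,-20],1],
    [[0,0,-0.2],[-1,5.5,-55],1],
    [[0,0,-0.2],[-1,5.5,-95],1],
    [[0,0,-0.2],[-1,5.5,-130],1],
    [[0,0,-0.2],[-1,5.5,-160],1],
    [[0,0,-0.2],[-1,5.5,-182],1],
    [[0,0,-0.2],[-1,5.5,-197],1],
    [[0,0,-0.2],[-1,5.5,-197],1],
    [[0,0,-0.2],[-1,5.5,-197],0.6],
    [[0,0,-0.2],[-1,5.5,-197],0.3],
    [[0,0,-0.2],[-1,5.5,-197],0],
    [[0,0,-0.2],[-1,5.5,-197],0],
    [[0,0,-0.2],[-1,5.5,-197],0],
    [[0,0,-0.2],[-1,5.5,-197],0],
    [[0,0,-0.2],[-1,5.5,-197],0]
  ],
  "newtons": 40
}}

```text
t: 2.95
position: [0.432, 0.1288, 0.104]
tcp_rot: [0.099, 0.995, 0.0, 0.001]
contact_force: [-0.8, -0.8, 5.8]
finger_gap: 0.0168
gripper_force: 42.5
```

>>> {"fn": "drive_tool", "kwargs": {
  "commands": [
    [[0,0,0],[0,0,10],0],
    [[0,0,0],[0,0,30],0],
    [[0,0,0],[0,0,60],0],
    [[0,0,0],[0,0,85],0],
    [[0,0,0],[0,0,95],0],
    [[0,0,0],[0,20,95],0],
    [[0,0,0],[0,55,95],0],
    [[0,0,0],[-1,90,95],0],
    [[0,0,0],[-1,125,95],0],
    [[0,0,0],[-2,150,95],0],
    [[0,0,0],[-2,165,90],0],
    [[0,0,0],[-2,171,80],0],
    [[0,0,0],[-2,171,60],0],
    [[0,0,0],[-2,171,60],0],
    [[0,0,0],[-2,171,60],0]
  ]
}}

```text
t: 4.45
position: [0.4288, 0.2985, 0.1624]
tcp_rot: [0.1, 0.995, -0.001, -0.001]
contact_force: [0.3, -0.2, -0.5]
finger_gap: 0.0171
gripper_force: 41.7
```

```bash
python3 - <<'E'
from h import *
s=read_state();print(s['position'],s['contact_force'],s['finger_gap'])
c=grab('wrist','w2')
T=c['cam_to_world'];K=c['mtx']
p=s['position'];
for q in([.4285,.2995,.036],[p[0],p[1],p[2]-.086]):
    x=T[:3,:3].T@(np.array(q)-T[:3,3]);print((K@x/x[2])[:2])
E
```

```text
[0.42879345 0.29854689 0.16238529] [ 0.31686014 -0.21497759 -0.5473594 ] 0.017112430493013586
[257.47523272 178.28838379]
[256.70248698 189.60396765]
```

View pics/w2.png

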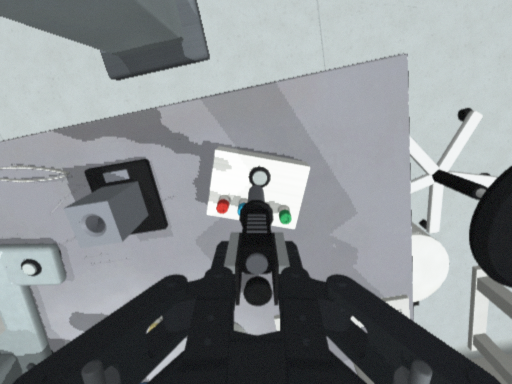

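The tip (258,188) is in line with the button (260,177); a 2 mm correction is enough. Touch down.

>>> {"fn": "drive_tool", "kwargs": {
  "commands": [
    [[0,0,0],[-1,2,-15],0],
    [[0,0,0],[-1,2,-30],0],
    [[0,0,0],[-1,2,-38],0],
    [[0,0,0],[-1,2,-41],0],
    [[0,0,0],[-1,2,-43.5],0],
    [[0,0,0],[-1,2,-43.5],0],
    [[0,0,0],[-1,2,-43.5],0],
    [[0,0,0],[-1,2,-43.5],0]
  ]
}}

```text
t: 5.3
position: [0.4289, 0.302, 0.1204]
tcp_rot: [0.099, 0.995, 0.0, 0.0]
contact_force: [0.1, -1.5, 0.6]
finger_gap: 0.0167
gripper_force: 42.0
```

>>> {"fn": "drive_tool", "kwargs": {
  "commands": [
    [[0,0,0],[0,0,-1.5],0],
    [[0,0,0],[0,0,-1.5],0],
    [[0,0,0],[0,0,-1.5],0],
    [[0,0,0],[0,0,-1.5],0],
    [[0,0,0],[0,0,-1.5],0]
  ]
}}

```text
t: 5.8
position: [0.4288, 0.302, 0.1184]
tcp_rot: [0.099, 0.995, 0.0, 0.0]
contact_force: [-0.9, -0.4, 1.3]
finger_gap: 0.0174
gripper_force: 42.1
```

```bash
python3 - <<'E'
from h import *
s=read_state();print(s['position'],s['contact_force'],s['finger_gap'])
c=grab('wrist','w3')
a=cv2.resize(c['image'][140:250,180:330],None,fx=4,fy=4,interpolation=cv2.INTER_CUBIC)
cv2.imwrite('pics/w3c.png',a)
E
```

```text
[0.4287594  0.30199994 0.11840881] [-0.85158888 -0.44139021  1.34160996] 0.01738877908577918
```

View pics/w3c.png

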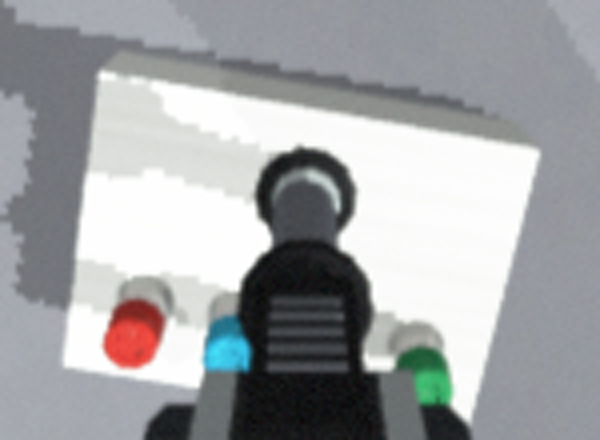

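The tip sits centred on the block button. On to the press button.

>>> {"fn": "drive_tool", "kwargs": {
  "commands": [
    [[0,0,0],[0,0,15],0],
    [[0,0,0],[0,0,45],0],
    [[0,0,0],[0,0,75],0],
    [[0,0,0],[5,-25,85],0],
    [[0,0,0],[12,-65,85],0],
    [[0,0,0],[20,-105,85],0],
    [[0,0,0],[28,-145,85],0],
    [[0,0,0],[37,-185,85],0],
    [[0,0,0],[45,-225,85],0],
    [[0,0,0],[53,-265,85],0],
    [[0,0,0],[61,-300,80],0],
    [[0,0,0],[65,-324,65],0],
    [[0,0,0],[65,-324,40],0],
    [[0,0,0],[65,-324,30],0],
    [[0,0,0],[65,-324,30],0],
    [[0,0,0],[65,-324,30],0]
  ]
}}

```text
t: 7.45
position: [0.4936, -0.0215, 0.1485]
tcp_rot: [0.099, 0.995, 0.0, -0.0]
contact_force: [1.3, 0.9, 0.2]
finger_gap: 0.0172
gripper_force: 41.7
```

```bash
python3 - <<'E'
from h import *
s=read_state();print(s['position'],s['contact_force'],s['finger_gap'])
c=grab('wrist','w4')
T=c['cam_to_world'];K=c['mtx'];p=s['position']
for q in([.493,-.0224,.028],[p[0],p[1],p[2]-.086]):
    x=T[:3,:3].T@(np.array(q)-T[:3,3]);print((K@x/x[2])[:2])
a=cv2.resize(c['image'][120:270,150:350],None,fx=4,fy=4,interpolation=cv2.INTER_CUBIC)
cv2.imwrite('pics/w4c.png',a)
E
```

```text
[ 0.49364283 -0.02153986  0.14849252] [1.30757337 0.87450614 0.22024946] 0.017179611769138913
[255.57883522 179.52242737]
[256.49479362 189.44800522]
```

View pics/w4c.png

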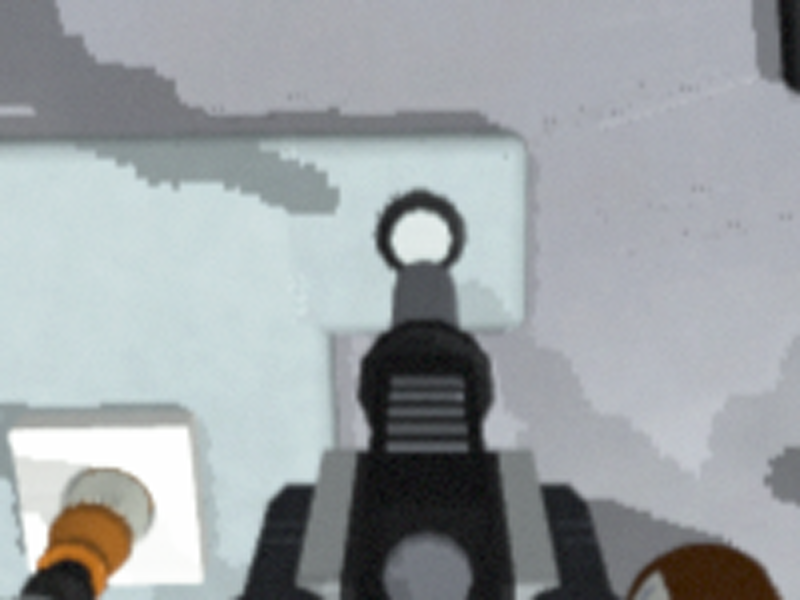

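Button at crop (421,237), as predicted and in line with the tip.

>>> {"fn": "drive_tool", "kwargs": {
  "commands": [
    [[0,0,0],[-0.5,-1,-15],0],
    [[0,0,0],[-0.5,-1,-28],0],
    [[0,0,0],[-0.5,-1,-34],0],
    [[0,0,0],[-0.5,-1,-37],0],
    [[0,0,0],[-0.5,-1,-39],0],
    [[0,0,0],[-0.5,-1,-39],0],
    [[0,0,0],[-0.5,-1,-39],0],
    [[0,0,0],[-0.5,-1,-39],0],
    [[0,0,0],[-0.5,-1,-39],0],
    [[0,0,0],[-0.5,-1,-39],0]
  ]
}}

```text
t: 8.5
position: [0.4934, -0.023, 0.1095]
tcp_rot: [0.099, 0.995, 0.0, 0.0]
contact_force: [0.4, 1.8, 1.5]
finger_gap: 0.0172
gripper_force: 42.1
```

>>> {"fn": "drive_tool", "kwargs": {
  "commands": [
    [[0,0,0],[0,0,20],0],
    [[0,0,0],[0,0,55],0],
    [[0,0,0],[0,0,85],0],
    [[0,0,0],[-5,15,95],0],
    [[0,0,0],[-17,45,95],0],
    [[0,0,0],[-32,80,95],0],
    [[0,0,0],[-47,115,95],0],
    [[0,0,0],[-57,140,95],0],
    [[0,0,0],[-61.5,151.5,95],0],
    [[0,0,0],[-61.5,151.5,95],0],
    [[0,0,0],[-61.5,151.5,95],0],
    [[0,0,0],[-61.5,151.5,95],0]
  ]
}}

```text
t: 9.7
position: [0.432, 0.1275, 0.2041]
tcp_rot: [0.1, 0.995, -0.0, 0.0]
contact_force: [0.7, -0.2, -1.0]
finger_gap: 0.0165
gripper_force: 41.7
```

```bash
python3 - <<'E'
from h import *
s=read_state();print(s['position'],s['contact_force'],s['finger_gap'])
c=grab('wrist','w5')
T=c['cam_to_world'];K=c['mtx'];p=s['position']
for q in([.4316,.1288,.084],[p[0],p[1],p[2]-.086]):
    x=T[:3,:3].T@(np.array(q)-T[:3,3]);print((K@x/x[2])[:2])
a=cv2.resize(c['image'][120:270,150:350],None,fx=4,fy=4,interpolation=cv2.INTER_CUBIC)
cv2.imwrite('pics/w5c.png',a)
E
```

```text
[0.43202082 0.12750949 0.2040896 ] [ 0.68239744 -0.23266565 -1.00887399] 0.016457350481465734
[257.58911573 179.41524481]
[256.56092999 189.43118494]
```

View pics/w5c.png

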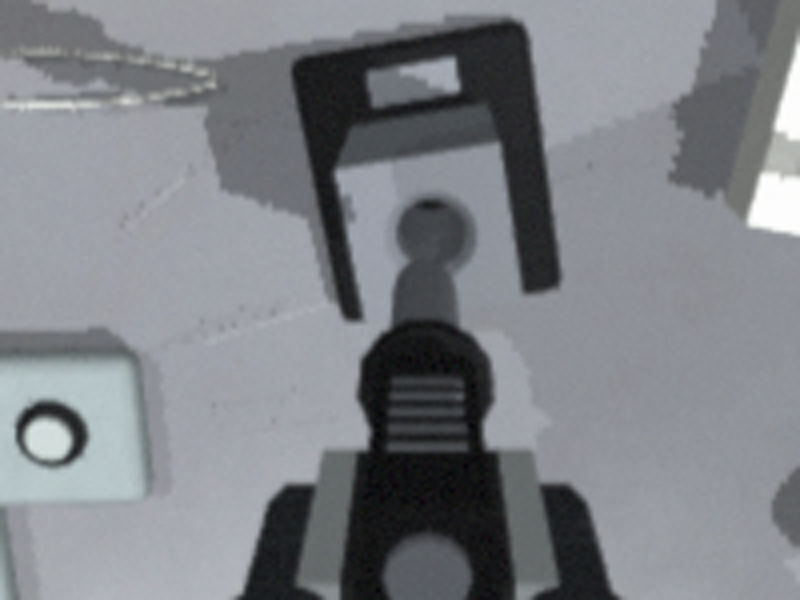

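Hole at crop (435,235), tip axis at u≈426: shift about 1.5 mm in +y, then insert.

>>> {"fn": "drive_tool", "kwargs": {
  "commands": [
    [[0,0,0],[0,1.5,0],0],
    [[0,0,0],[0,1.5,-10],0],
    [[0,0,0],[0,1.5,-22],0],
    [[0,0,0],[0,1.5,-34],0],
    [[0,0,0],[0,1.5,-46],0],
    [[0,0,0],[0,1.5,-58],0],
    [[0,0,0],[0,1.5,-70],0],
    [[0,0,0],[0,1.5,-80],0],
    [[0,0,0],[0,1.5,-88],0],
    [[0,0,0],[0,1.5,-93],0],
    [[0,0,0],[0,1.5,-93],0],
    [[0,0,0],[0,1.5,-93],0]
  ]
}}

```text
t: 10.95
position: [0.4318, 0.1299, 0.1114]
tcp_rot: [0.099, 0.995, 0.0, 0.0]
contact_force: [0.0, -0.1, -1.6]
finger_gap: 0.0168
gripper_force: 41.8
```

>>> {"fn": "drive_tool", "kwargs": {
  "commands": [
    [[0,0,0],[0,-0.5,-3],0],
    [[0,0,0],[0,-0.5,-5],0],
    [[0,0,0],[0,-0.5,-7],0],
    [[0,0,0],[0,-0.5,-8],0],
    [[0,0,0],[0,-0.5,-8],0],
    [[0,0,0],[0,-0.5,-8],0]
  ]
}}

```text
t: 11.55
position: [0.4318, 0.1294, 0.104]
tcp_rot: [0.099, 0.995, 0.0, 0.0]
contact_force: [-0.0, -0.8, 6.1]
finger_gap: 0.017
gripper_force: 42.6
```

Seated (6 N upward, same height as at the grasp). Release and back off upward.

>>> {"fn": "drive_tool", "kwargs": {
  "commands": [
    [[0,0,0],[0,0,0],0.4],
    [[0,0,0],[0,0,0],0.7],
    [[0,0,0],[0,0,0],1],
    [[0,0,0],[0,0,0],1],
    [[0,0,0],[0,0,0],1],
    [[0,0,0],[0,0,15],1],
    [[0,0,0],[0,0,45],1],
    [[0,0,0],[0,0,85],1],
    [[0,0,0],[0,0,130],1],
    [[0,0,0],[0,0,180],1],
    [[0,0,0],[0,0,230],1],
    [[0,0,0],[0,0,236],1],
    [[0,0,0],[0,0,236],1]
  ]
}}

```text
t: 12.85
position: [0.4327, 0.1296, 0.3412]
tcp_rot: [0.099, 0.995, 0.001, 0.002]
contact_force: [-0.4, 0.2, -0.1]
finger_gap: 0.0855
gripper_force: 0.0
```

```bash
python3 - <<'E'
from h import *
s=read_state();print(s['t'],s['position'],s['contact_force'],s['finger_gap'])
c=grab('wrist','w6');W=cloud(c)
t=grab('top','top6');Wt=cloud(t)
def sel(W,lo,hi):
    Q=W.reshape(-1,3);m=np.all((Q>lo)&(Q<hi),1);return Q[m]
Q=sel(W,[.40,.10,.135],[.46,.16,.165]);print('reader top',len(Q),np.median(Q,0),Q[:,2].max())
for n,w in(('w',W),('t',Wt)):
    for k,lo,hi in(('catch',[.56,-.22,.22],[.68,-.09,.29]),('grip',[.44,-.29,.27],[.53,-.17,.32]),('head',[.5,-.2,.203],[.7,-.08,.22])):
        Q=sel(w,lo,hi)
        if len(Q)>5: print(n,k,len(Q),np.median(Q,0).round(4),Q.min(0).round(4),Q.max(0).round(4),[np.round(v,3) for v in cv2.minAreaRect((Q[:,:2]*1e3).astype(np.float32))])
E
```

```text
12.85 [0.43265011 0.12960693 0.34117528] [-0.43997094  0.18694782 -0.13913675] 0.08553880975240823
reader top 175 [0.42913404 0.12994419 0.14762409] 0.152481980610864
w catch 49 [ 0.6238 -0.1221  0.2512] [ 0.6213 -0.124   0.2384] [ 0.6269 -0.1208  0.2692] [array([ 624.226, -122.186]), array([2.334, 5.831]), np.float64(76.879)]
w grip 87 [ 0.5159 -0.1726  0.2728] [ 0.5062 -0.1762  0.2701] [ 0.5255 -0.1707  0.2773] [array([ 515.925, -173.02 ]), array([ 3.609, 19.911]), np.float64(80.609)]
w head 1354 [ 0.5421 -0.129   0.2106] [ 0.5193 -0.1835  0.203 ] [ 0.6698 -0.0978  0.22  ] [array([ 591.227, -150.327]), array([ 84.745, 145.574]), np.float64(78.409)]
t catch 158 [ 0.6162 -0.1707  0.2468] [ 0.5653 -0.1891  0.2201] [ 0.6522 -0.1251  0.279 ] [array([ 606.419, -159.664]), array([87.549, 60.636]), np.float64(11.358)]
t grip 166 [ 0.4988 -0.2104  0.299 ] [ 0.4834 -0.2597  0.2723] [ 0.527  -0.1706  0.3083] [array([ 505.28 , -216.828]), array([90.695, 30.652]), np.float64(81.049)]
t head 812 [ 0.5893 -0.1405  0.212 ] [ 0.523  -0.1917  0.203 ] [ 0.6714 -0.1028  0.22  ] [array([ 597.132, -146.925]), array([ 87.057, 148.28 ]), np.float64(86.547)]
```

Reader top at 0.1476 m as before, so it is home. Now move closed fingers in front of the catch tab.

>>> {"fn": "drive_tool", "kwargs": {
  "commands": [
    [[0,0,0],[20,-35,0],0],
    [[0,0,0],[40,-70,0],0],
    [[0,0,0],[62,-108,0],0],
    [[0,0,0],[84,-146,0],0],
    [[0,0,0],[106,-184,0],0],
    [[0,0,0],[128,-222,0],0],
    [[0,0,0],[146,-256,0],0],
    [[0,0,0],[157,-276,0],0],
    [[0,0,0],[157,-276,-25],0],
    [[0,0,0],[157,-276,-60],0],
    [[0,0,0],[157,-276,-85],0],
    [[0,0,0],[157,-276,-96],0],
    [[0,0,0],[157,-276,-96],0]
  ]
}}

```text
t: 14.25
position: [0.5863, -0.1459, 0.2395]
tcp_rot: [0.099, 0.995, 0.001, -0.004]
contact_force: [-0.1, 0.4, 0.7]
finger_gap: 0.0
gripper_force: 0.0
```

```bash
python3 - <<'E'
from h import *
s=read_state();print(s['t'],s['position'],s['contact_force'],s['finger_gap'])
c=grab('wrist','w7');b=grab('side','s7')
a=cv2.resize(b['image'][120:240,190:310],(480,480),interpolation=cv2.INTER_CUBIC)
w=cv2.resize(c['image'][:,:],(320,240))
o=np.zeros((480,800,3),np.uint8);o[:,:480]=a;o[:240,480:]=w;cv2.imwrite('pics/c7.png',o)
E
```

```text
14.25 [ 0.58629787 -0.14592182  0.23949996] [-0.06079396  0.43247611  0.68026175] 1.2424974823244382e-05
```

View pics/c7.png

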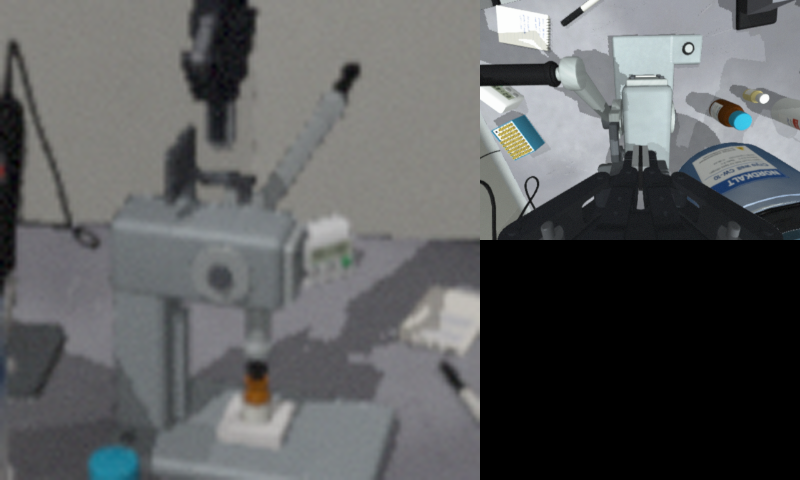

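Fingers hang about 20 mm in front of the tab (side crop: tips (217,145), tab (180,165)), clear of the head. Push.

>>> {"fn": "drive_tool", "kwargs": {
  "commands": [
    [[0,0,0],[6,-1,0],0],
    [[0,0,0],[12,-2,0],0],
    [[0,0,0],[18,-3.5,0],0],
    [[0,0,0],[24,-4.5,0],0],
    [[0,0,0],[30,-5.5,0],0],
    [[0,0,0],[36,-7,0],0],
    [[0,0,0],[42,-8,0],0],
    [[0,0,0],[48,-9,0],0],
    [[0,0,0],[53,-10,0],0],
    [[0,0,0],[57,-10.5,0],0],
    [[0,0,0],[57,-10.5,0],0]
  ]
}}

```text
t: 15.45
position: [0.6462, -0.1572, 0.2426]
tcp_rot: [0.099, 0.995, 0.0, -0.0]
contact_force: [-1.1, 0.9, 0.5]
finger_gap: 0.0002
gripper_force: 0.0
```

>>> {"fn": "drive_tool", "kwargs": {
  "commands": [
    [[0,0,0],[-10,2,0],0],
    [[0,0,0],[-30,5,10],0],
    [[0,0,0],[-40,7,45],0],
    [[0,0,0],[-60,5,85],0],
    [[0,0,0],[-90,0,115],0],
    [[0,0,0],[-120,0,130],0],
    [[0,0,0],[-150,0,130],0],
    [[0,0,0],[-180,0,130],0],
    [[0,0,0],[-180,0,130],0],
    [[0,0,0],[-180,0,130],0]
  ]
}}

```text
t: 16.45
position: [0.4645, -0.1569, 0.3738]
tcp_rot: [0.1, 0.995, -0.0, 0.001]
contact_force: [0.1, 0.6, 0.1]
finger_gap: -0.0001
gripper_force: 0.0
```

```bash
python3 - <<'E'
from h import *
s=read_state();print(s['t'],s['position'],s['joint_positions'].round(3),s['contact_force'])
t=grab('top','top8');Wt=cloud(t);b=grab('side','s8');Ws=cloud(b)
a=np.array([.578,-.138]);ex=np.array([.983,-.185]);ey=np.array([.185,.983])
o=np.zeros((480,800,3),np.uint8)
for n,W in(('top',Wt),('side',Ws)):
    Q=W.reshape(-1,3);Q=Q[~np.isnan(Q[:,0])];D=Q[:,:2]-a;p=np.c_[D@ex,D@ey,Q[:,2]]
    m=(p[:,0]>20)&(p[:,0]<130)&(abs(p[:,1]+.01)<.025)&(p[:,2]>.215)&(p[:,2]<.29)
    p=p*1; m=(p[:,0]>.02)&(p[:,0]<.13)&(abs(p[:,1]+.005)<.025)&(p[:,2]>.22)&(p[:,2]<.29);q=p[m]
    print(n,len(q),q[np.argsort(q[:,2])][::max(1,len(q)//8)].round(3).tolist())
    m=(abs(p[:,0]+.065)<.03)&(abs(p[:,1]+.1)<.06)&(p[:,2]>.285)&(p[:,2]<.31);g=Q[m]
    if len(g)>5: print('grip',len(g),g.min(0).round(3),g.max(0).round(3),np.median(g,0).round(3), np.polyfit(g[:,1],g[:,0],1))
cv2.imwrite('pics/s8c.png',cv2.resize(b['image'][120:240,190:310],(480,480),interpolation=cv2.INTER_CUBIC))
E
```

```text
16.45 [ 0.46445051 -0.15685652  0.37379544] [-0.412  0.096  1.369  0.     1.675 -1.783] [0.09827484 0.60090836 0.12849827]
top 30 [[0.039, 0.015, 0.222], [0.043, 0.016, 0.235], [0.043, 0.007, 0.243], [0.043, 0.011, 0.255], [0.041, 0.008, 0.265], [0.043, 0.012, 0.268], [0.042, 0.015, 0.269], [0.043, 0.009, 0.27], [0.046, 0.01, 0.271], [0.047, 0.016, 0.273]]
side 69 [[0.042, -0.03, 0.224], [0.041, 0.008, 0.23], [0.04, 0.001, 0.237], [0.041, -0.025, 0.243], [0.039, 0.014, 0.249], [0.04, -0.001, 0.256], [0.04, -0.023, 0.264], [0.038, -0.006, 0.268], [0.044, 0.007, 0.269]]
grip 75 [ 0.484 -0.258  0.285] [ 0.518 -0.166  0.302] [ 0.499 -0.184  0.296] [0.20928351 0.54024789]
```

```bash
python3 - <<'E'
from h import *
a=np.array([.578,-.138]);ex=np.array([.983,-.185]);ey=np.array([.185,.983])
for f in('top0','side0','top8','s8'):
    W=cloud(pickle.load(open(f+'.pkl','rb')));Q=W.reshape(-1,3);Q=Q[~np.isnan(Q[:,0])];D=Q[:,:2]-a;p=np.c_[D@ex,D@ey,Q[:,2]]
    m=(p[:,0]>-.06)&(p[:,0]<.12)&(p[:,1]>-.075)&(p[:,1]<.04)&(p[:,2]>.217)&(p[:,2]<.29);q=p[m]*1000
    H,xe,ye=np.histogram2d(q[:,0],q[:,1],bins=[np.arange(-60,121,15),np.arange(-75,41,11.5)])
    Z=np.full(H.shape,0.);
    for x,y,z in q:
        i=int((x+60)//15);j=int((y+75)//11.5)
        if i<Z.shape[0] and j<Z.shape[1]: Z[i,j]=max(Z[i,j],z)
    print(f);print('x\\y',ye[:-1].astype(int))
    for i in range(len(Z)): print(int(xe[i]),Z[i].astype(int))
E
```

```text
top0
x\y [-75 -63 -52 -40 -29 -17  -6   5  17  28]
-60 [  0 277 289   0   0   0   0   0   0   0]
-45 [  0 275 275   0 218   0   0   0 219   0]
-30 [  0 252 245   0 218   0 217   0 220   0]
-15 [  0 224 233 236 217   0 217 219 217   0]
0 [  0   0 244 237 217 220 218 220   0   0]
15 [  0   0 231 238   0   0 218 217 220   0]
30 [  0   0 258 271 272 272 271 272 274   0]
45 [  0   0 225 273 275 278 271 274 272   0]
60 [  0   0   0   0 217 219 217 219 218   0]
75 [  0   0   0   0   0 219 218   0   0   0]
90 [0 0 0 0 0 0 0 0 0 0]
105 [0 0 0 0 0 0 0 0 0 0]
side0
x\y [-75 -63 -52 -40 -29 -17  -6   5  17  28]
-60 [  0   0 289 258   0   0   0   0   0   0]
-45 [  0   0 267 246   0   0   0   0   0   0]
-30 [  0   0 241 231   0   0   0   0   0   0]
-15 [  0   0 227 232 219   0   0   0   0   0]
0 [  0   0 228 231 218   0   0   0   0   0]
15 [  0   0   0 231 229   0   0   0   0   0]
30 [  0   0   0 269 268 270 269 270 267 265]
45 [  0   0   0 266   0 268   0   0 269   0]
60 [0 0 0 0 0 0 0 0 0 0]
75 [0 0 0 0 0 0 0 0 0 0]
90 [0 0 0 0 0 0 0 0 0 0]
105 [0 0 0 0 0 0 0 0 0 0]
top8
x\y [-75 -63 -52 -40 -29
[... 318 characters left out ...]
9   0   0 269 273 273   0]
60 [  0   0   0   0   0   0 219   0   0   0]
75 [  0   0   0   0   0   0 219 218 218   0]
90 [  0   0   0   0   0   0 217   0   0   0]
105 [0 0 0 0 0 0 0 0 0 0]
s8
x\y [-75 -63 -52 -40 -29 -17  -6   5  17  28]
-60 [  0   0 287 254   0   0   0   0   0   0]
-45 [  0   0 269 236   0   0   0   0   0   0]
-30 [  0   0 243 234   0   0   0   0   0   0]
-15 [  0   0 221 231 226   0   0   0   0   0]
0 [  0   0   0 232 231   0   0   0   0   0]
15 [  0   0   0 232 230   0   0   0   0   0]
30 [  0   0 229 268 269 268 269 270 268 269]
45 [  0   0   0   0 268 268   0   0 268   0]
60 [0 0 0 0 0 0 0 0 0 0]
75 [0 0 0 0 0 0 0 0 0 0]
90 [0 0 0 0 0 0 0 0 0 0]
105 [0 0 0 0 0 0 0 0 0 0]
```

The catch is still forward: the raised tooth arm at the right was probably dragged back by my forward retreat. I'll repeat further left and leave straight up.

>>> {"fn": "drive_tool", "kwargs": {
  "commands": [
    [[0,0,0],[40,8,0],0],
    [[0,0,0],[80,16,0],0],
    [[0,0,0],[110,22,-15],0],
    [[0,0,0],[127,24,-50],0],
    [[0,0,0],[127,24,-90],0],
    [[0,0,0],[127,24,-120],0],
    [[0,0,0],[127,24,-130],0],
    [[0,0,0],[133,23,-130],0],
    [[0,0,0],[139,22,-130],0],
    [[0,0,0],[145,20.5,-130],0],
    [[0,0,0],[151,19.5,-130],0],
    [[0,0,0],[157,18.5,-130],0],
    [[0,0,0],[163,17,-130],0]
  ]
}}

```text
t: 17.85
position: [0.6294, -0.1403, 0.2441]
tcp_rot: [0.099, 0.995, -0.0, 0.001]
contact_force: [-1.2, -0.1, 1.7]
finger_gap: 0.0002
gripper_force: 0.9
```

```bash
cat >> h.py <<'E'
def catch(tag):
    s=read_state();print(s['t'],s['position'],s['contact_force'])
    a=np.array([.578,-.138]);ex=np.array([.983,-.185]);ey=np.array([.185,.983])
    D=s['position'][:2]-a;print('tcp press',D@ex,D@ey)
    W=cloud(grab('side',tag));Q=W.reshape(-1,3);Q=Q[~np.isnan(Q[:,0])];D=Q[:,:2]-a;p=np.c_[D@ex,D@ey,Q[:,2]]
    for lo,hi in((-50,-30),(-30,-12),(-12,5),(5,30)):
        m=(p[:,0]>.02)&(p[:,0]<.13)&(p[:,1]*1e3>lo)&(p[:,1]*1e3<hi)&(p[:,2]>.222)&(p[:,2]<.29);q=p[m]*1e3
        print(lo,len(q),q[np.argsort(q[:,2])][::max(1,len(q)//6)].round(0).astype(int).tolist())
E
python3 -c "
from h import *
catch('s9')"
```

```text
17.85 [ 0.62935839 -0.1403296   0.24408043] [-1.19746578 -0.05810135  1.74761288]
tcp press 0.05091626994782791 0.007211301947842675
-50 33 [[23, -31, 222], [26, -30, 225], [40, -45, 228], [40, -31, 230], [26, -31, 232], [41, -36, 249], [40, -34, 263]]
-30 25 [[42, -30, 224], [41, -13, 231], [41, -14, 237], [41, -25, 246], [41, -26, 256], [44, -24, 267], [44, -25, 269]]
-12 21 [[40, -11, 229], [41, -1, 236], [40, -10, 246], [40, -12, 248], [42, -6, 254], [40, 1, 264], [39, 2, 268]]
5 98 [[43, 22, 226], [45, 27, 241], [42, 25, 254], [39, 24, 267], [61, 13, 276], [61, 12, 282], [58, 22, 290]]
```

```bash
python3 - <<'E'
from h import *
s=read_state();p=s['position'];print(p)
a=np.array([.578,-.138]);ex=np.array([.983,-.185]);ey=np.array([.185,.983])
c=pickle.load(open('s9.pkl','rb'));T=c['cam_to_world'];K=c['mtx'];W=cloud(c)
x=T[:3,:3].T@(p-T[:3,3]);u,v=(K@x/x[2])[:2];print(u,v,x[2])
u,v=int(u),int(v)
for r in range(v-28,v+16,2):
    print(r,[('%d,%d,%d'%(*(1e3*np.array([(W[r,k,:2]-a)@ex,(W[r,k,:2]-a)@ey])).round(),1e3*W[r,k,2]) if W[r,k,0]==W[r,k,0] else '-') for k in range(u-12,u+14,3)])
E
```

```text
[ 0.63029951 -0.14044167  0.24407394]
230.6560474584255 163.29201957210398 1.1845009606699355
135 ['502,-1171,-121', '59,72,357', '51,68,356', '42,70,358', '49,21,340', '38,24,342', '36,1,334', '370,-1193,-114', '352,-1199,-114']
137 ['502,-1168,-133', '62,63,347', '52,65,349', '43,67,351', '41,45,343', '39,23,336', '40,-12,323', '374,-1206,-133', '352,-1201,-129']
139 ['503,-1171,-148', '478,-1157,-140', '56,54,339', '46,58,341', '39,52,340', '39,23,330', '40,-10,318', '369,-1189,-139', '350,-1192,-138']
141 ['502,-1167,-160', '483,-1169,-158', '57,52,332', '49,50,332', '39,50,333', '38,25,324', '389,-1189,-155', '368,-1187,-152', '350,-1194,-153']
143 ['501,-1163,-172', '487,-1179,-176', '59,46,323', '52,39,321', '40,48,326', '39,24,317', '389,-1191,-169', '370,-1192,-168', '350,-1194,-166']
145 ['505,-1171,-189', '480,-1159,-182', '463,-1169,-183', '58,22,308', '43,39,316', '39,22,310', '388,-1185,-181', '371,-1197,-183', '350,-1194,-180']
147 ['506,-1174,-204', '483,-1167,-199', '463,-1168,-197', '58,21,302', '49,20,302', '41,15,301', '386,-1179,-192', '371,-1198,-197', '351,-119
[... 1485 characters left out ...]
239', '47,-33,214', '370,-1192,-337', '352,-1202,-339']
169 ['509,-1170,-360', '491,-1177,-360', '82,-17,210', '72,-18,210', '63,-22,210', '41,20,232', '46,-30,209', '370,-1193,-352', '349,-1191,-348']
171 ['509,-1169,-374', '87,-2,208', '77,-1,211', '67,-1,212', '58,-4,212', '50,-10,210', '39,-8,212', '31,-13,211', '22,-16,211']
173 ['511,-1172,-390', '81,16,211', '72,14,211', '62,14,212', '54,10,212', '45,7,211', '37,1,210', '28,-1,210', '18,-2,211']
175 ['86,29,209', '77,27,209', '67,29,212', '59,25,211', '51,19,209', '42,17,210', '33,15,210', '23,15,211', '14,14,212']
177 ['84,35,205', '74,37,208', '67,30,205', '56,34,209', '47,31,208', '38,28,208', '29,29,210', '20,25,209', '11,24,210']
```

The side depth shows the finger ends at about z=0.27: they slid over the tab's top edge, so the fingertips stand higher than the TCP reading implied. Retry lower, watching the force.

>>> {"fn": "drive_tool", "kwargs": {
  "commands": [
    [[0,0,0],[0,0,20],0],
    [[0,0,0],[-20,4,40],0],
    [[0,0,0],[-42,8,40],0],
    [[0,0,0],[-42,8,15],0],
    [[0,0,0],[-42,8,-8],0],
    [[0,0,0],[-42,8,-16],0],
    [[0,0,0],[-42,8,-22],0],
    [[0,0,0],[-42,8,-22],0],
    [[0,0,0],[-42,8,-22],0]
  ]
}}

```text
t: 18.8
position: [0.5873, -0.1324, 0.2221]
tcp_rot: [0.099, 0.995, -0.0, 0.001]
contact_force: [-1.4, 0.5, -0.6]
finger_gap: -0.0
gripper_force: 0.0
```

```bash
cat >> h.py <<'E'
def prow(tag,ys=(5,35)):
    c=pickle.load(open(tag+'.pkl','rb'));W=cloud(c)
    a=np.array([.578,-.138]);ex=np.array([.983,-.185]);ey=np.array([.185,.983])
    Q=W.reshape(-1,3);Q=Q[~np.isnan(Q[:,0])];D=Q[:,:2]-a;p=np.c_[D@ex,D@ey,Q[:,2]]*1e3
    for z in range(290,212,-6):
        m=(p[:,0]>-40)&(p[:,0]<110)&(p[:,1]>ys[0])&(p[:,1]<ys[1])&(p[:,2]<=z)&(p[:,2]>z-6)
        print(z,sorted(p[m][:,0].round().astype(int).tolist()))
E
python3 -c "
from h import *
catch('s10');prow('s10',(-12,35))"
```

```text
18.8 [ 0.58731651 -0.13236597  0.22205783] [-1.42560081  0.45454215 -0.56914941]
tcp press 0.00811582868724044 0.007261806850309116
-50 18 [[34, -34, 223], [27, -34, 224], [33, -31, 227], [34, -33, 230], [41, -36, 235], [41, -37, 245]]
-30 29 [[28, -26, 223], [39, -30, 227], [41, -25, 236], [41, -27, 242], [41, -13, 248], [41, -15, 261], [42, -27, 266], [45, -26, 269]]
-12 23 [[41, -1, 229], [41, -2, 236], [41, -2, 243], [39, -9, 253], [39, -9, 257], [42, 5, 262], [39, 2, 268], [43, -1, 269]]
5 54 [[43, 13, 225], [45, 25, 233], [41, 7, 243], [45, 27, 251], [41, 19, 258], [41, 7, 266]]
290 [-5, -2, 1, 9, 12, 15]
284 [-3, -2, -2, 1, 1, 3, 5, 5, 8, 11, 12, 14, 15]
278 [-2, -2, -1, -1, 1, 1, 2, 3, 5, 6, 9, 9, 10, 11, 12, 15, 15]
272 [-3, -3, -3, -1, 1, 1, 2, 3, 5, 6, 9, 9, 12, 12, 14, 15, 39, 41, 41, 42, 42, 42, 43, 43, 43, 43, 44, 44, 45, 45, 46, 46]
266 [-3, -3, -2, -2, 1, 1, 2, 3, 5, 5, 10, 13, 16, 40, 41, 41, 42, 43, 44, 45]
260 [-3, -3, -2, 0, 1, 2, 6, 9, 9, 12, 12, 15, 39, 40, 40, 40, 41, 41, 41, 41, 41, 42, 42, 42, 45]
254 [-2, -2, -2, 0, 1, 5, 7, 10, 14, 16, 17, 39, 39, 39, 40, 40, 40, 42, 42, 45, 46]
248 [5, 7, 40, 40, 41, 41, 42, 42, 45, 46]
242 [41, 41, 41, 41, 41, 42, 45, 46]
236 [40, 40, 41, 41, 41, 41, 41, 42, 43, 45, 45]
230 [41, 42, 43, 43]
224 []
218 [-36, -32, -28, -26, -22, -21, -18, -16, -15, -11, -10, 3, 3, 3, 13, 13, 23, 25, 25, 31, 33, 34, 35, 42, 43, 43, 51, 60, 64, 67, 67, 75, 78, 79, 83]
```

Finger ends measure ~0.247, i.e. about 25 mm above the TCP reading, so this height now meets the tab. Push 60 mm along press +x.

>>> {"fn": "drive_tool", "kwargs": {
  "commands": [
    [[0,0,0],[10,-2,0],0],
    [[0,0,0],[18,-3.5,0],0],
    [[0,0,0],[24,-4.5,0],0],
    [[0,0,0],[30,-5.5,0],0],
    [[0,0,0],[36,-7,0],0],
    [[0,0,0],[42,-8,0],0],
    [[0,0,0],[48,-9,0],0],
    [[0,0,0],[54,-10,0],0],
    [[0,0,0],[58,-11,0],0],
    [[0,0,0],[58,-11,0],0],
    [[0,0,0],[58,-11,0],0]
  ]
}}

```text
t: 19.95
position: [0.6453, -0.1433, 0.2214]
tcp_rot: [0.099, 0.995, -0.0, 0.001]
contact_force: [0.1, -0.5, -1.0]
finger_gap: -0.0
gripper_force: 0.0
```

```bash
python3 -c "
from h import *
catch('s11');prow('s11',(-50,-10))"
```

```text
19.95 [ 0.64530962 -0.14333871  0.22138292] [ 0.10399215 -0.45367477 -0.97690976]
tcp press 0.0671530139851878 0.007204323130044297
-50 47 [[60, -32, 224], [62, -39, 228], [40, -31, 234], [36, -32, 237], [41, -35, 242], [36, -31, 248], [20, -32, 253]]
-30 24 [[61, -25, 223], [62, -17, 226], [63, -22, 231], [56, -29, 232], [42, -30, 237], [22, -27, 241]]
-12 19 [[62, -6, 224], [65, -6, 227], [65, -5, 231], [69, 0, 233], [70, -2, 236], [75, 2, 240], [56, -1, 287]]
5 150 [[61, 25, 225], [73, 27, 238], [67, 16, 250], [59, 20, 256], [56, 10, 266], [68, 21, 275]]
290 []
284 []
278 []
272 []
266 []
260 [-38, -37, -35, 22, 24, 25, 27]
254 [-39, -38, -35, 19, 19, 20, 22, 23, 27, 27, 30, 30, 34]
248 [-38, -35, -35, -32, -31, -28, 19, 19, 20, 20, 24, 26, 29, 33, 33, 36, 36, 41]
242 [-38, -36, -35, -33, -33, -30, -29, -24, 13, 14, 15, 16, 17, 18, 20, 22, 24, 30, 33, 34, 36, 36, 39, 39, 42, 42, 44, 46, 49]
236 [-38, -38, -38, -36, -35, -33, -32, -29, -26, -25, -22, 21, 40, 42, 47, 47, 49, 53, 54, 56, 63, 64, 65, 66, 66, 67, 68, 68]
230 [-38, -36, -32, -29, -28, -26, -25, -23, -22, -19, 45, 47, 49, 50, 52, 54, 56, 58, 59, 60, 61, 62, 62, 63, 63, 63, 66]
224 [-36, -32, -32, -29, -26, -26, -24, -22, -20, -19, -16, -16, 53, 57, 60, 61, 61]
218 [-33, -32, -30, -29, -27, -26, -23, -23, -19, -19, -17, -17, -17, -14, -12, -12, -11, -10, -9, -8, -5, 5, 5, 6, 7, 8, 9, 10, 11, 12, 13, 15, 24, 39, 48, 50, 52, 52, 53, 53, 57, 57, 59, 60, 63, 63]
```

Catch tipped to roughly 0.75 rad. Leave straight up, turn a quarter, and go above the lever grip.

>>> {"fn": "drive_tool", "kwargs": {
  "commands": [
    [[0,0,0],[0,0,30],0],
    [[0,0,0],[0,0,70],0],
    [[0,0,0],[0,0,115],0],
    [[0,0,0],[0,0,160],0],
    [[0,0,-0.13],[-15,-8,160],0.3],
    [[0,0,-0.26],[-30,-16,160],0.6],
    [[0,0,-0.39],[-45,-24,160],1],
    [[0,0,-0.52],[-60,-32,160],1],
    [[0,0,-0.65],[-75,-41,160],1],
    [[0,0,-0.78],[-90,-50,160],1],
    [[0,0,-0.91],[-105,-58,160],1],
    [[0,0,-1.04],[-120,-66,160],1],
    [[0,0,-1.17],[-135,-74,160],1],
    [[0,0,-1.3],[-150,-81.5,160],1],
    [[0,0,-1.43],[-150,-81.5,160],1],
    [[0,0,-1.56],[-150,-81.5,160],1],
    [[0,0,-1.56],[-150,-81.5,160],1],
    [[0,0,-1.56],[-150,-81.5,160],1]
  ]
}}

```text
t: 21.8
position: [0.4945, -0.2246, 0.3816]
tcp_rot: [0.769, 0.639, 0.0, 0.0]
contact_force: [-0.3, -0.0, -0.3]
finger_gap: 0.0851
gripper_force: 0.0
```

```bash
python3 - <<'E'
from h import *
catch('s12');prow('s12',(-50,20))
s=read_state();print(s['joint_positions'].round(2),s['finger_gap'])
a=np.array([.578,-.138]);ex=np.array([.983,-.185]);ey=np.array([.185,.983])
for n in('side','wrist'):
    W=cloud(grab(n,n+'13'));Q=W.reshape(-1,3);Q=Q[~np.isnan(Q[:,0])];D=Q[:,:2]-a;p=np.c_[D@ex,D@ey,Q[:,2]]*1e3
    m=(abs(p[:,0]+65)<35)&(p[:,1]<-60)&(p[:,1]>-160)&(p[:,2]>270)&(p[:,2]<310)
    q=p[m];print(n,len(q))
    for y in range(-140,-60,10):
        r=q[(q[:,1]>=y)&(q[:,1]<y+10)]
        if len(r): print(y,len(r),r.min(0).round(),r.max(0).round(),r[r[:,2].argmax()].round())
E
```

```text
21.8 [ 0.49454653 -0.22464968  0.38157878] [-0.30084118 -0.01954083 -0.31580181]
tcp press -0.066004575304601 -0.10061552693442391
-50 52 [[57, -36, 223], [43, -33, 229], [43, -31, 237], [43, -31, 240], [20, -45, 244], [23, -32, 249], [26, -43, 254]]
-30 49 [[60, -21, 225], [61, -27, 229], [67, -24, 233], [71, -26, 239], [29, -30, 246], [82, -19, 251], [87, -27, 257]]
-12 37 [[60, -2, 223], [66, 2, 231], [69, 0, 236], [74, -3, 241], [74, 4, 247], [81, 2, 253], [85, 0, 258]]
5 67 [[63, 20, 222], [65, 5, 229], [71, 24, 237], [74, 15, 242], [79, 28, 247], [80, 26, 253], [83, 7, 258]]
290 []
284 []
278 []
272 []
266 []
260 [-38, -37, 26, 27, 81, 81, 82, 82, 82, 83, 83, 84, 85, 85, 86, 86, 86, 86, 87, 87, 88, 89, 89]
254 [-39, -39, -35, -35, -31, 19, 19, 19, 22, 23, 24, 25, 26, 26, 29, 30, 33, 34, 74, 78, 78, 78, 79, 79, 79, 79, 80, 80, 80, 81, 81, 81, 82, 82, 82, 82, 83, 84]
248 [-37, -36, -32, -32, -29, 19, 20, 20, 20, 24, 26, 29, 29, 32, 37, 37, 38, 44, 73, 74, 74, 74, 74, 75, 75, 75, 75, 75, 75, 77, 77, 77, 78, 78, 78, 78, 78, 79, 81]
242 [-40, -39, -38, -36, -35, -32, -32, -28, -26, 
[... 1234 characters left out ...]
8.]
-90 7 [-73. -89. 293.] [-61. -80. 299.] [-66. -88. 299.]
-80 6 [-72. -79. 291.] [-63. -70. 298.] [-64. -79. 298.]
-70 2 [-74. -66. 291.] [-71. -63. 298.] [-71. -63. 298.]
wrist 1055
-140 77 [ -74. -136.  291.] [ -59. -130.  301.] [ -67. -132.  301.]
-130 128 [ -73. -130.  292.] [ -60. -120.  300.] [ -65. -130.  300.]
-120 129 [ -73. -120.  292.] [ -60. -110.  300.] [ -65. -114.  300.]
-110 134 [ -73. -110.  293.] [ -60. -100.  300.] [ -65. -104.  300.]
-100 135 [ -73. -100.  293.] [-60. -90. 300.] [-66. -91. 300.]
-90 140 [-73. -90. 293.] [-60. -80. 300.] [-67. -83. 300.]
-80 141 [-73. -80. 293.] [-60. -70. 300.] [-67. -72. 300.]
-70 171 [-75. -70. 290.] [-58. -60. 302.] [-66. -63. 302.]
```

Catch stays back (~0.7 rad); the grip is measured at press (-66,-100,293), straight below the TCP. Descend and grasp.

>>> {"fn": "drive_tool", "kwargs": {
  "commands": [
    [[0,0,0],[0,0,-25],1],
    [[0,0,0],[0,0,-60],1],
    [[0,0,0],[0,0,-90],1],
    [[0,0,0],[0,0,-110],1],
    [[0,0,0],[0,0,-120],1],
    [[0,0,0],[0,0,-120],1],
    [[0,0,0],[0,0,-120],0.5],
    [[0,0,0],[0,0,-120],0.2],
    [[0,0,0],[0,0,-120],0],
    [[0,0,0],[0,0,-120],0],
    [[0,0,0],[0,0,-120],0],
    [[0,0,0],[0,0,-120],0],
    [[0,0,0],[0,0,-120],0]
  ],
  "newtons": 60
}}

```text
t: 23.25
position: [0.4945, -0.2247, 0.262]
tcp_rot: [0.77, 0.638, 0.0, 0.0]
contact_force: [-1.4, 1.0, 5.5]
finger_gap: 0.0113
gripper_force: 58.6
```

```bash
python3 - <<'E'
from h import *
s=read_state();print(s['t'],s['position'],s['contact_force'],s['finger_gap'],s['gripper_force'])
a=np.array([.578,-.138]);ex=np.array([.983,-.185]);ey=np.array([.185,.983])
for n in('side','wrist'):
    W=cloud(grab(n,n+'14'));Q=W.reshape(-1,3);Q=Q[~np.isnan(Q[:,0])];D=Q[:,:2]-a;p=np.c_[D@ex,D@ey,Q[:,2]]*1e3
    for y0,y1 in((-140,-115),(-113,-88),(-85,-68)):
      for z in range(310,250,-8):
        m=(abs(p[:,0]+65)<40)&(p[:,1]<y1)&(p[:,1]>y0)&(p[:,2]<=z)&(p[:,2]>z-8);r=p[m][:,0]
        if len(r): print(n,y0,z,len(r),r.min().round(),r.max().round())
E
```

```text
23.25 [ 0.4944878  -0.22474205  0.26203972] [-1.44422477  1.02353584  5.45477899] 0.011311842331193324 58.602771162986755
side -140 302 2 -63.0 -62.0
side -140 294 1 -57.0 -57.0
side -113 310 22 -84.0 -47.0
side -113 302 28 -85.0 -48.0
side -113 294 7 -78.0 -56.0
side -85 302 7 -72.0 -63.0
side -85 294 1 -73.0 -73.0
wrist -140 302 592 -73.0 -61.0
wrist -140 294 8 -73.0 -73.0
wrist -113 310 463 -86.0 -47.0
wrist -113 302 1097 -86.0 -48.0
wrist -113 294 60 -84.0 -50.0
wrist -85 302 692 -74.0 -60.0
wrist -85 294 38 -74.0 -60.0
```

The bar is only at the fingertips' end (gap 11.3 mm, finger ends ≈ 0.287); regrasp 14 mm lower.

>>> {"fn": "drive_tool", "kwargs": {
  "commands": [
    [[0,0,0],[0,0,0],0.4],
    [[0,0,0],[0,0,0],0.6],
    [[0,0,0],[0,0,0],0.6],
    [[0,0,0],[0,0,-6],0.6],
    [[0,0,0],[0,0,-12],0.6],
    [[0,0,0],[0,0,-15],0.6],
    [[0,0,0],[0,0,-15],0.3],
    [[0,0,0],[0,0,-15],0],
    [[0,0,0],[0,0,-15],0],
    [[0,0,0],[0,0,-15],0],
    [[0,0,0],[0,0,-15],0]
  ]
}}

```text
t: 24.45
position: [0.4945, -0.2247, 0.2465]
tcp_rot: [0.77, 0.638, -0.0, 0.0]
contact_force: [-0.8, 0.2, 1.3]
finger_gap: 0.012
gripper_force: 58.4
```

Now follow the 130 mm arc; first to about 0.45 rad.

>>> {"fn": "drive_tool", "kwargs": {
  "commands": [
    [[0,0,0],[-8,1.5,-5],0],
    [[0,0,0],[-15.8,3,-11],0],
    [[0,0,0],[-23,4.3,-17.5],0],
    [[0,0,0],[-29.9,5.6,-24.2],0],
    [[0,0,0],[-36,6.8,-31.7],0],
    [[0,0,0],[-41.8,7.9,-39.5],0],
    [[0,0,0],[-41.8,7.9,-39.5],0]
  ]
}}

```text
t: 25.15
position: [0.4546, -0.2174, 0.2078]
tcp_rot: [0.77, 0.638, 0.001, 0.002]
contact_force: [4.4, -1.1, 1.4]
finger_gap: 0.0116
gripper_force: 61.1
```

```bash
cat >> h.py <<'E'
def bar():
    s=read_state();print(s['t'],s['position'],s['contact_force'],s['torque'],s['finger_gap'])
    a=np.array([.578,-.138]);ex=np.array([.983,-.185]);ey=np.array([.185,.983])
    D=s['position'][:2]-a;print('tcp press',D@ex,D@ey)
    W=cloud(grab('wrist','wb'));Q=W.reshape(-1,3);Q=Q[~np.isnan(Q[:,0])];D=Q[:,:2]-a;p=np.c_[D@ex,D@ey,Q[:,2]]*1e3
    zc=s['position'][2]*1e3+46
    for y0,y1 in((-140,-118),(-85,-70)):
        m=(abs(p[:,0]+100)<60)&(p[:,1]<y1)&(p[:,1]>y0)&(abs(p[:,2]-zc)<25);r=p[m]
        if len(r): print(y0,len(r),r.min(0).round(),r.max(0).round())
E
python3 -c "
from h import *
bar()"
```

```text
25.15 [ 0.45459636 -0.21743315  0.20782937] [ 4.4299124  -1.07966795  1.36953171] [-0.01678883 -0.54632297  0.13014201] 0.0115998971372216
tcp press -0.1066106446996931 -0.10091245824217518
-140 714 [-116. -135.  252.] [ -99. -118.  264.]
-85 795 [-115.  -85.  255.] [-101.  -70.  264.]
```

>>> {"fn": "drive_tool", "kwargs": {
  "commands": [
    [[0,0,0],[-5,1,-8.2],0],
    [[0,0,0],[-9.5,1.8,-16.9],0],
    [[0,0,0],[-13.3,2.5,-25.8],0],
    [[0,0,0],[-16.5,3.1,-35],0],
    [[0,0,0],[-18.8,3.5,-44.4],0],
    [[0,0,0],[-20.7,3.9,-54],0],
    [[0,0,0],[-21.4,4,-60.5],0],
    [[0,0,0],[-22,4.1,-67],0],
    [[0,0,0],[-22.1,4.1,-74.5],0],
    [[0,0,0],[-22.1,4.1,-74.5],0],
    [[0,0,0],[-22.1,4.1,-74.5],0],
    [[0,0,0],[-22.1,4.1,-74.5],0]
  ]
}}

```text
t: 26.4
position: [0.4307, -0.2131, 0.1344]
tcp_rot: [0.77, 0.638, -0.0, 0.001]
contact_force: [-3.4, 0.5, 16.9]
finger_gap: 0.0123
gripper_force: 68.3
```

```bash
python3 -c "
from h import *
bar();catch('s15');prow('s15',(-50,20))"
```

```text
26.4 [ 0.43071579 -0.21311584  0.13441276] [-3.43464829  0.49664409 16.94885859] [0.25273764 0.53941812 0.06243596] 0.012323518017437408
tcp press -0.1308839505719231 -0.10108644705572838
-140 742 [-140. -135.  183.] [-123. -118.  195.]
-85 833 [-139.  -85.  186.] [-125.  -70.  194.]
26.45 [ 0.43069092 -0.21310795  0.13440714] [-3.87560335  1.65971249 17.23350028]
tcp press -0.13090985234210725 -0.10108329228445263
-50 61 [[57, -33, 224], [57, -35, 230], [67, -35, 235], [40, -32, 240], [76, -33, 245], [21, -36, 251], [86, -32, 258]]
-30 46 [[61, -24, 224], [62, -29, 228], [72, -19, 235], [74, -24, 243], [29, -29, 246], [80, -13, 250], [84, -16, 255]]
-12 37 [[60, -2, 223], [65, 4, 229], [67, -2, 236], [73, -3, 242], [78, 3, 247], [81, -7, 252], [86, -3, 257]]
5 67 [[63, 22, 223], [64, 17, 231], [74, 25, 236], [81, 24, 242], [75, 11, 247], [80, 17, 252], [83, 6, 257]]
290 []
284 []
278 []
272 []
266 []
260 [21, 24, 25, 26, 81, 82, 83, 83, 84, 84, 84, 86, 86, 86, 86, 86, 86, 87, 88, 88, 88]
254 [18, 21, 23, 26, 27, 30, 30, 34, 76, 77, 78, 79, 79, 79, 79, 80, 80, 80, 80, 80, 81, 81, 81, 82, 83, 83, 83, 84, 91]
248 [17, 18, 19, 20, 21, 21, 22, 22, 24, 27, 29, 32, 33, 36, 37, 71, 73, 73, 74, 74, 74, 75, 75, 75, 75, 75, 76, 76, 76, 76, 77, 78, 78, 79, 79, 80]
242 [13, 13, 16, 17, 19, 20, 23, 30, 33, 33, 37, 37, 40, 41, 43, 44, 46, 49, 67, 68, 68, 69, 70, 70, 70, 70, 71, 71, 71, 71, 71, 72, 73, 73, 73, 73, 76]
236 [17, 40, 41, 43, 43, 47, 47, 50, 52, 54, 63, 64, 64, 65, 65, 65, 66, 66, 66, 66, 66, 67, 67, 67, 67, 67, 67, 67, 68, 68, 69, 71, 71, 72]
230 [43, 47, 49, 49, 52, 54, 57, 57, 59, 60, 61, 61, 61, 61, 62, 62, 62, 62, 62, 63, 63, 64, 65, 65, 65]
224 [53, 56, 57, 59, 60, 60, 61, 61, 61, 62]
218 [-37, -26, -26, -23, -23, -20, -18, -15, -13, -12, 5, 10, 12, 23, 31, 34, 34, 39, 46, 50, 51, 53, 54, 54, 56, 57, 58, 59, 63, 66, 67, 79, 84]
```

>>> {"fn": "drive_tool", "kwargs": {
  "commands": [
    [[0,0,0],[0,0,-2],0],
    [[0,0,0],[0,0,-4],0],
    [[0,0,0],[0,0,-4],0],
    [[0,0,0],[0,0,-4],0],
    [[0,0,0],[0,0,-4],0]
  ]
}}

```text
t: 27.0
position: [0.4307, -0.2132, 0.1315]
tcp_rot: [0.77, 0.638, -0.0, 0.001]
contact_force: [-5.9, 3.3, 25.5]
finger_gap: 0.0121
gripper_force: 69.1
```

```bash
python3 - <<'E'
from h import *
bar()
a=np.array([.578,-.138]);ex=np.array([.983,-.185]);ey=np.array([.185,.983])
for f in('side0','s15'):
    c=pickle.load(open(f+'.pkl','rb'));W=cloud(c)
    # column through the vial: list colour/height along the stopper
    T=c['cam_to_world'];K=c['mtx'];best=None
    print(f)
    for v in range(200,236,1):
        row=[]
        for u in range(246,262):
            w=W[v,u]; 
            if w[0]==w[0]:
                d=w[:2]-a;row.append((u,int(1e3*d@ex),int(1e3*d@ey),int(1e3*w[2]),c['image'][v,u].tolist()))
        k=[r for r in row if abs(r[2])<25 and r[3]<110 and r[3]>10]
        if k: print(v,k[len(k)//2])
E
```

```text
27.0 [ 0.43066591 -0.21316731  0.13145812] [-5.93998495  3.33583619 25.51931644] [0.3776063  0.80107756 0.05390966] 0.012097480768689339
tcp press -0.13092345611602285 -0.10114627484652787
-140 742 [-140. -135.  180.] [-123. -118.  192.]
-85 838 [-139.  -85.  183.] [-125.  -70.  191.]
side0
204 (251, -14, 7, 109, [112, 110, 108])
205 (255, -28, 10, 109, [117, 116, 114])
206 (254, -26, 13, 107, [139, 138, 133])
207 (254, -26, 14, 104, [138, 136, 134])
208 (254, -27, 17, 102, [117, 118, 112])
209 (254, -26, 15, 97, [99, 96, 95])
210 (254, -21, -6, 80, [53, 53, 49])
211 (254, -23, 2, 82, [26, 25, 23])
212 (254, -24, 6, 80, [28, 23, 28])
213 (254, -27, 15, 83, [26, 24, 22])
214 (254, -26, 10, 76, [29, 36, 43])
215 (254, -25, 9, 71, [21, 49, 79])
216 (254, -25, 7, 66, [14, 56, 100])
217 (254, -26, 9, 64, [17, 58, 100])
218 (254, -26, 11, 61, [27, 77, 121])
219 (253, -23, 11, 56, [29, 80, 128])
220 (253, -24, 16, 56, [38, 78, 121])
221 (254, -27, 12, 50, [89, 107, 125])
222 (254, -27, 15, 48, [135, 145, 147])
223 (254, -27, 13, 43, [147, 153, 153])
224 (254, -26, 11, 38, [149, 153, 156])
2
[... 723 characters left out ...]
215 (254, -27, 15, 75, [82, 84, 92])
216 (254, -25, 9, 67, [26, 48, 73])
217 (254, -26, 13, 66, [13, 54, 97])
218 (254, -26, 11, 61, [8, 72, 123])
219 (253, -22, 9, 55, [27, 83, 133])
220 (253, -24, 17, 56, [36, 82, 127])
221 (254, -27, 12, 50, [97, 112, 132])
222 (254, -26, 12, 46, [142, 153, 157])
223 (254, -27, 14, 44, [155, 162, 163])
224 (254, -26, 11, 38, [157, 162, 163])
225 (254, -27, 15, 36, [160, 165, 166])
226 (254, -27, 13, 31, [171, 173, 175])
227 (255, -32, 19, 32, [182, 182, 184])
228 (259, -46, 22, 33, [173, 175, 176])
229 (260, -48, 17, 26, [127, 125, 125])
230 (261, -51, 14, 21, [113, 111, 108])
231 (261, -53, 20, 20, [128, 126, 122])
232 (261, -53, 21, 17, [135, 132, 127])
```

The stopper's black band is gone: the ram now sits at the vial's lip, and the force rises stiffly as it should with the stopper home. The catch is still back, so I'm handing in.

```bash
python3 -c "
from cell import *
print(hand_in())"
```

```text
the job is handed in; nothing more can be done
None
```

The job is handed in at about 27 s: both buttons were touched, the reader is back home in its stand and released, the catch is back at about 0.7 rad, and the lever is held down with the stopper home as far as the side camera and lever force show; the catch needed a second push because my fingers first slid over its tab.

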